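# Seat the burner cap of a table-top gas stove on its locating pin

## Robot

A 6-joint arm with a two-finger parallel gripper is mounted at the origin on the work surface. World frame = base frame: x ahead of the robot, y to its left, z up, the work surface at z = 0. Lengths are in m, angles in degrees, forces in N, time in s.
With the tool pointing down it reaches from about 0.325 to 0.75 m from the base axis. Payload 7.6 kg.
Tool frame: the origin (TCP) lies midway between the tips of the shut fingers; the grasp point (between the pads) lies arm.pinch_z behind it (arm.pinch_z is the distance from the TCP to the grasp point, in m); z points along the fingers, y is the direction in which the jaws open and shut (so a half turn about z gives the same grasp; the last joint's range is limited). The gripper opens to 85 mm and grips with 20 to 120 N. Pads are 22 mm wide; open, the fingers measure 114 mm over their backs; the gripper's body (76 mm by 85 mm) begins 54 mm behind the grasp point. The pads swing forward as they close: fully open they stand 13 mm farther back than shut.
Start: joints at [-79.544, 2.991, 80.254, -0, 96.75, -4.028], TCP at [0.131, -0.508, 0.231] pointing down, gripper open.
Joint ranges: [-166.34, 166.34], [-52.06, 124.39], [6.96, 135.62], [-60.46, 240.46], [14.63, 156.25], [-167.68, 167.68]. Speed limits (degrees/s): [147.25, 147.25, 172.46, 180, 180, 180].

## Interface

Orientations are given as [roll, pitch, yaw] about the fixed x, y, z axes, in that order (R = Rz(yaw) Ry(pitch) Rx(roll)).
In Python, from station import telemetry, cams, arm, finder gives the robot as it stands.
- The arm moves only by the shell command python3 -m pendant 'ROWS' [OPENING]. ROWS is JSON, one flat list of numbers, 6 for each row, row after row: the shift along the tool's x, y, z in cm, then the turn, a rotation vector about the tool's x, y, z in rad. A call has 1 to 20 rows; each row shifts and turns the commanded pose from where the row before left it, along the tool's axes as they then stand; what a row does not reach is not made up. A row lasts 1/10 s, in which the tool goes at most 50 mm and 8.59 degrees, less where a joint would pass 70% of its speed; a pose out of reach is approached as far as the arm can. A call is refused whole if a number of a shift passes 5 or a number of a turn 0.15, either way. A call with a gripper value outside its range is refused whole. OPENING is the opening, from 0 (shut) to 1 (fully open), set as the call begins (- or left out, the last holds). The fingers move at their own pace and stop on an object; the grip force is fixed at half the most. Time passes only in rows, so rows that do not move let the fingers close. It gives the time, the measured TCP pose, the force and the opening at its end, in the units of the state.
- telemetry.state(): the state, without advancing time (a new reading comes with each control period).
- cams.grab_frame(name): name is "side" or "top"; returns a dict with "img" (400x640x3 uint8, red, green, blue), "depth" (400x640 float32, m along the optical axis (not along the pixel's ray), 0 where there is no reading), "vfov" (degrees; the focal length in pixels is half the picture's height over the tangent of half this angle, whatever the lens; pixels are square), "cx", "cy" (the principal point, pixels), "R" (3x3) and "t" (3): a world point X has camera coordinates R X + t. Camera axes: x right, y down, z forward; pixel columns grow to the right and rows downward; lengths in m; the calibration is good to about 2 mm. A picture is of the moment at which its call begins.
- arm.finish_job(): hands the job in, once; it reports no verdict.
Trained networks look in a picture, given as the dict that the camera call returned (one of the last four; its "shot" number tells which), for a name from the list of things; names that differ only in an ending like _2 or _b are one class to them, and where a whole thing is asked for, a point or a joint stands for the part that bears it (a point fixed in the world has none). Each returns a list of dicts, best first, with "confidence" (0 to 1); they miss things now and then, are a little off and sometimes report something else, mostly with a low value. They report only what shows in the picture. A call takes as long as a camera call. They do not tell look-alikes from the thing itself.
- finder.find_in(picture, query): "position" ([column, row] in pixels, amid what is visible of it).
- finder.pinpoint(picture, query): "position" ([column, row] in pixels: a listed point, or the origin of a listed thing).
The state is a dict: "time": time; "qpos": joint angles; "dq": joint speeds; "effort": joint torques, N m; "eef_pos": TCP position; "eef_rot": TCP orientation; "force": force on the tool from outside, world axes, zero at the start; "ft_torque": the same for the moment, N m; "opening": finger opening in m.
Only numpy, scipy, OpenCV 4.12 (cv2) and the standard library are available. Lean on these libraries where they do the work, as an engineer would, in place of code of your own. Each camera call takes 0.05 s, during which the arm holds its last target.

## Task

The brass burner cap of the small gas stove was put back crooked after cleaning: its rim is perched on the locating pin. With a fingertip against one of its lugs, push the cap round until its notch drops over the pin, then press down on the middle of the cap until it is fully home and level on the burner, and let go. Do not lift the cap off the burner, and leave everything else where it stands.

Things in the scene. Friction and masses are not known exactly. Their poses are not given: they have to be found in the camera images.
- stove: Single-burner table-top gas stove, fixed: white case 300 x 300 mm, flat top plate 310 x 310 mm, 80 mm high, black control knob in the middle of its front. Origin on the table under the middle; x points from the knob side to the back, z up. In the middle stands the burner, an aluminium cup 81 mm wide in a flat dark drip ring. Outside the cup and the pin's boss all of it is under 90 mm high.
- seat (a point): Centre of the burner's flat seat, 112 mm above the table, in the middle of the stove; axes as the stove's. Fully home, the cap's rim lies on this seat all round.
- pin (a point): The locating pin where its axis meets the seat's height: upright, steel, 6 mm thick, 10 mm high above the seat, 36 mm from the burner's centre straight towards the front (knob side) of the stove. Its small aluminium boss juts out of the cup to 52 mm from the centre, its top 3 mm below the seat.
- cap_mid (a point): Centre of the cap's underside; z is the cap's axis, up when level, x points to the notch. As found it is about 7 mm above the seat, the cap tilted about 4 degrees with its rim on the pin's tip. Once the notch has dropped over the pin it is 5 mm above the seat and level, and the pin stops the cap from turning on. Fully home it is at the seat's height.
- cap: The loose brass burner cap, 260 g, origin and axes as cap_mid: disc 80 mm wide, 8 mm thick at the rim, flat raised middle 57 mm wide, 11 mm thick. A spigot below (1.5 mm play) keeps it centred in the burner; it turns freely either way. With the notch over the pin it takes a press of 8 to 11 N on the middle to slide the last 5 mm home, where it stays; before that, pressing does not help.
- notch (a point): Middle of the notch in the cap's rim, at the height of the rim's underside, 36 mm from the cap's centre: a straight-sided slot through the rim, open at its edge, 10 mm wide and 10 mm deep.
- lug_a (a point): One of two like lugs for turning the cap: flat bars 14 mm wide, 8 mm thick, standing straight out of the rim to 64 mm from the cap's centre, at right angles to the notch. This point is half-way up the bar, 56 mm from the centre. This lug is a quarter turn anticlockwise (from above) from the notch. Pushing it round takes 1 to 2 N.
- lug_b (a point): The other lug, opposite lug_a (a quarter turn clockwise from the notch); this point is taken in the same way.
- brush: Bystander: small white cleaning brush, 155 mm long, lying on the left part of the stove's top plate; origin under its middle.
- milk: Bystander: milk carton 70 x 70 mm, 222 mm high, standing left of the stove; origin under its middle.
- cup: Bystander: paper cup, 56 mm wide and 62 mm high, standing left of the stove; origin under its middle.
- bowl: Bystander: white bowl, 144 mm wide and 50 mm high, right of the stove; origin under its middle.
- sauce: Bystander: amber sauce bottle, 56 mm wide and 160 mm high, right of the stove; origin under its middle.
Not all that is in view belongs to the job. What is meant by the cap is not grey or white, and is the larger of those in its own colour.

How it is judged:
By the outcome, as a careful person would: the job done as asked, in the order asked, and still so for the second after the job is handed in, with the robot touching nothing.
It also fails if it takes over 54 s, if anything falls off the work surface, if the arm or the gripper's body presses on something with over 40 N, if the wrist force passes 120 N, or if a joint passes its speed limit or range.

## Working session

There is one attempt and no reset: what is moved stays moved. The work goes in short steps, Python scripts to look and compute and a shell command to move; the robot and the scene stay as the last step left them, time stands still between calls to the robot, and variables do not carry over. Pictures are saved under pics/ and viewed, and the job is handed in when it is done.

```bash
ls; mkdir -p pics; cat > h.py <<'E'
import numpy as np, cv2
from station import telemetry, cams, arm, finder
def K(p):
    f=p["img"].shape[0]/2/np.tan(np.radians(p["vfov"])/2); return f,p["cx"],p["cy"]
def ray(p,uv):
    f,cx,cy=K(p); d=np.array([(uv[0]-cx)/f,(uv[1]-cy)/f,1.]); R=np.array(p["R"]);t=np.array(p["t"])
    return -R.T@t, R.T@d
def atz(p,uv,z):
    o,d=ray(p,uv); return o+d*(z-o[2])/d[2]
def dep(p,uv):
    o,d=ray(p,uv); z=p["depth"][int(round(uv[1])),int(round(uv[0]))]; return o+d*z
def proj(p,X):
    f,cx,cy=K(p); c=np.array(p["R"])@np.array(X)+np.array(p["t"]); return c[0]/c[2]*f+cx,c[1]/c[2]*f+cy
def save(p,n,box=None,s=1):
    im=p["img"][:,:,::-1]
    if box: im=im[box[1]:box[3],box[0]:box[2]]
    cv2.imwrite("pics/"+n,cv2.resize(im,None,fx=s,fy=s,interpolation=cv2.INTER_CUBIC))
E
python3 - <<'E'
from h import *
np.set_printoptions(precision=4,suppress=True)
s=telemetry.state(); print(s["time"],s["eef_pos"],s["eef_rot"],s["force"],arm.pinch_z)
for n in ["top","side"]:
    p=cams.grab_frame(n); save(p,n+"0.png"); print(n,p["vfov"],-np.array(p["R"]).T@p["t"])
    for q in ["stove","seat","pin","cap_mid","notch","lug_a","lug_b","cap","brush"]:
        for r in finder.pinpoint(p,q)[:3]:
            print(q,np.round(r["position"],1),round(r["confidence"],2),dep(p,r["position"]))
E
```

```text
pics
0.0 [ 0.1313 -0.508   0.2305] [-179.911    -0.0049   14.4829] [-0.2664 -0.2061 -0.5734] 0.0187
top 57.987226607594714 [0.4382 0.0669 0.9545]
stove [329.6 193.2] 0.67 [0.5379 0.0346 0.1308]
stove [329.6 184.4] 0.54 [0.5587 0.0343 0.1287]
seat [328.8 184.3] 0.9 [0.5589 0.0362 0.1289]
pin [330.9 200.8] 0.88 [0.5202 0.0318 0.1322]
pin [351.2 194.2] 0.41 [ 0.5355 -0.0153  0.1292]
cap_mid [441.2 255.6] 0.77 [ 0.387  -0.2594  0.0126]
cap_mid [181.2 295.4] 0.64 [0.2949 0.4052 0.0226]
cap_mid [243.6 299.5] 0.62 [0.2815 0.2511 0.0138]
notch [254.9 303.2] 0.97 [ 0.2693  0.2249 -0.0009]
notch [200.9 292.8] 0.86 [0.298  0.362  0.0045]
notch [433.9 254.1] 0.82 [ 0.3904 -0.2444  0.0003]
lug_a [441.8 270.4] 0.95 [ 0.3488 -0.2601  0.0108]
lug_a [308.2 175.2] 0.75 [0.5815 0.0838 0.1222]
lug_a [350.9 194.5] 0.71 [ 0.5349 -0.0146  0.1291]
lug_b [441.8 270.4] 0.95 [ 0.3488 -0.2601  0.0108]
lug_b [308.2 175.2] 0.75 [0.5815 0.0838 0.1222]
lug_b [350.9 194.5] 0.71 [ 0.5349 -0.0146  0.1291]
cap [327.5 186.6] 0.96 [0.5537 0.0392 0.1275]
cap [442.6 256.6] 0.91 [ 0.3845 -0.2624  0.0142]
cap [188.7 296.9] 0
[... 292 characters left out ...]
 [ 0.3819 -0.2525  0.0138]
cap_mid [342.7 367.4] 0.62 [0.2946 0.4093 0.0233]
notch [347.9 349.9] 0.96 [ 0.3059  0.3514 -0.0012]
notch [293.1 191.4] 0.81 [0.579  0.041  0.1266]
notch [387.4 309.2] 0.64 [ 0.2679  0.2194 -0.0006]
lug_a [283.1 202.1] 0.95 [0.5793 0.0942 0.121 ]
lug_a [398.8 325.8] 0.94 [0.2332 0.2676 0.0125]
lug_a [375.3 369.8] 0.76 [0.244  0.3882 0.0199]
lug_b [283.1 202.1] 0.95 [0.5793 0.0942 0.121 ]
lug_b [398.8 325.8] 0.94 [0.2332 0.2676 0.0125]
lug_b [375.3 369.8] 0.76 [0.244  0.3882 0.0199]
cap [302.3 195.1] 0.95 [0.5462 0.0534 0.1287]
cap [383.1 319.2] 0.82 [0.265  0.2664 0.0154]
cap [344.8 369.3] 0.69 [0.2906 0.4099 0.0214]
brush [297.8 233.3] 0.83 [0.5072 0.1567 0.0852]
```

```bash
python3 - <<'E'
from h import *
for n,b in [("top",(230,110,430,270)),("side",(210,130,410,290))]:
    p=cams.grab_frame(n); save(p,n+"z.png",b,4)
E
```

```text
(no output)
```

View pics/top0.png

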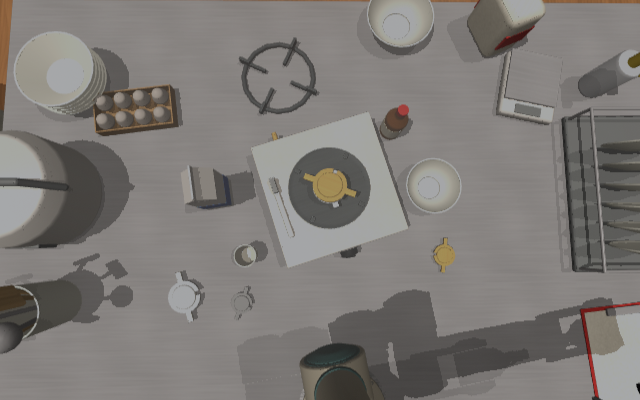

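View pics/topz.png

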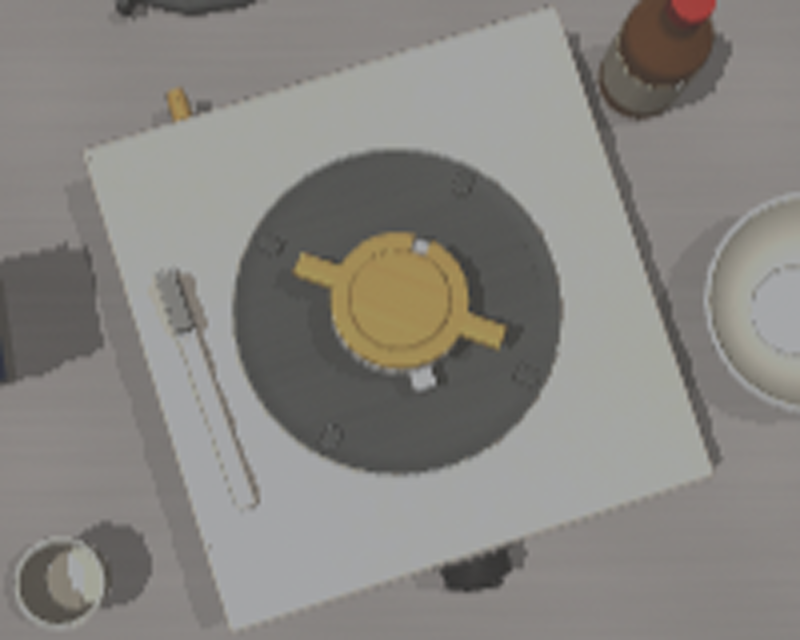

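View pics/sidez.png

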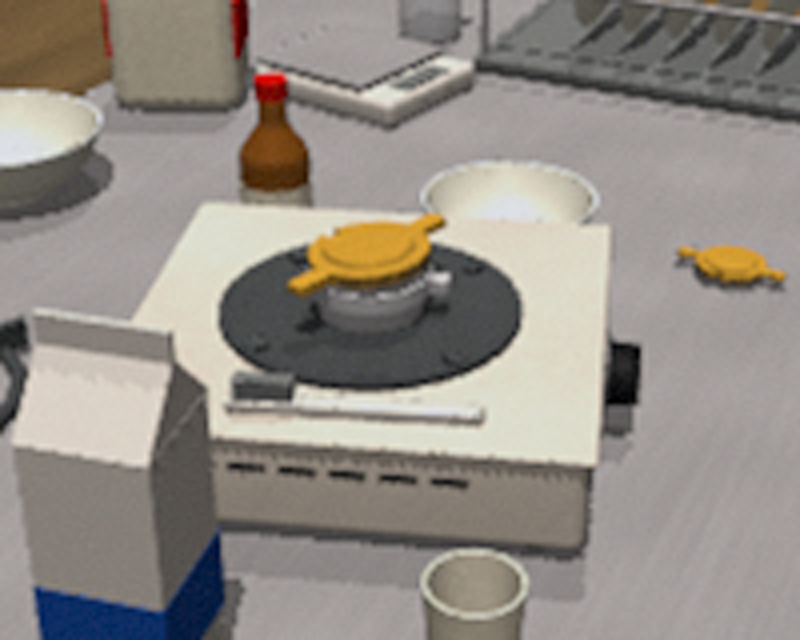

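View pics/side0.png

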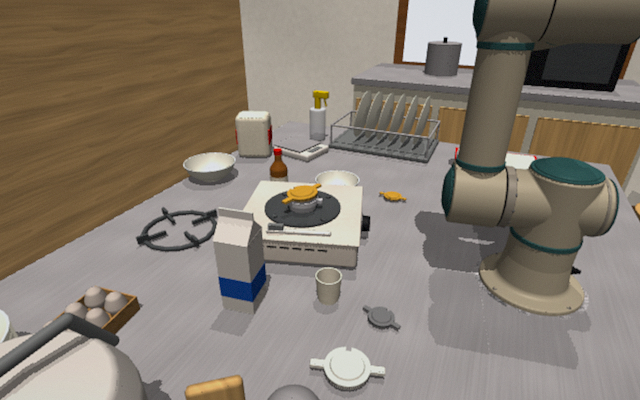

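```bash
python3 - <<'E'
from h import *
np.set_printoptions(precision=4,suppress=True)
p=cams.grab_frame("top"); im=p["img"]; hsv=cv2.cvtColor(im,cv2.COLOR_RGB2HSV)
f,cx,cy=K(p)
def cloud(m):
    v,u=np.nonzero(m); return np.array([dep(p,(a,b)) for a,b in zip(u,v)])
roi=np.zeros(im.shape[:2],bool); roi[150:235,280:380]=1
y=roi&(hsv[...,1]>100)&(hsv[...,0]>10)&(hsv[...,0]<35)
P=cloud(y); print("cap n",len(P),P.min(0),P.max(0),P.mean(0))
# plane fit
A=np.c_[P[:,:2],np.ones(len(P))]
c,*_=np.linalg.lstsq(A,P[:,2],rcond=None); print("plane",c)
# lug axis by rectangle
v,u=np.nonzero(y); W=np.array([atz(p,(a,b),.124)[:2] for a,b in zip(u,v)])
r=cv2.minAreaRect((W*1000).astype(np.float32)); print("rect",r)
C=W.mean(0); _,_,V=np.linalg.svd(W-C); print("axis deg",np.degrees(np.arctan2(V[0,1],V[0,0])),C, "ext",((W-C)@V[0]).min(),((W-C)@V[0]).max())
# ring: dark
d=roi*0; g=(im.max(2)<95); g=g.astype(np.uint8); g[:140]=0; g[235:]=0; g[:,:285]=0; g[:,375:]=0
cnt,_=cv2.findContours(g,cv2.RETR_EXTERNAL,cv2.CHAIN_APPROX_NONE); cn=max(cnt,key=cv2.contourArea)
e=cv2.fitEllipse(cn); print("ring",e, atz(p,e[0],.083))
# plate: white stove region at z~.08
D=np.array([[dep(p,(a,b)) for a in range(240,420)] for b in range(105,275)])
m=((D[...,2]>.07)&(D[...,2]<.14)).astype(np.uint8)
cnt,_=cv2.findContours(m,cv2.RETR_EXTERNAL,cv2.CHAIN_APPROX_NONE); cn=max(cnt,key=cv2.contourArea)[:,0]+[240,105]
W=np.array([atz(p,q,.08)[:2] for q in cn]); r=cv2.minAreaRect((W*1000).astype(np.float32)); print("plate",r)
E
```

```text
cap n 1000 [ 0.4382 -0.0243  0.0817] [0.5983 0.0936 0.9545] [0.5572 0.0348 0.1311]
plane [-1.046   0.3009  0.7035]
rect ((559.0284423828125, 34.35140609741211), (78.46344757080078, 108.20084381103516), 13.099530220031738)
axis deg 69.5049267998288 [0.5582 0.0345] ext -0.06296698638426784 0.06271822915475736
ring ((328.7860412597656, 187.6361846923828), (79.0291519165039, 80.37056732177734), 100.26996612548828) [0.5574 0.0346 0.083 ]
plate ((557.9290771484375, 34.236419677734375), (310.3618469238281, 308.60992431640625), 17.376920700073242)
```

```bash
python3 -m pendant '[2.78,-2.42,0,0,0,0, 2.78,-2.42,0,0,0,0, 2.78,-2.42,0,0,0,0, 2.78,-2.42,0,0,0,0, 2.78,-2.42,0,0,0,0, 2.78,-2.42,0,0,0,0, 2.78,-2.42,0,0,0,0, 2.78,-2.42,0,0,0,0, 2.78,-2.42,0,0,0,0, 2.78,-2.42,0,0,0,0, 2.78,-2.42,0,0,0,0, 2.78,-2.42,0,0,0,0, 2.78,-2.42,0,0,0,0, 2.78,-2.42,0,0,0,0, 2.78,-2.42,0,0,0,0, 2.78,-2.42,0,0,0,0, 2.78,-2.42,0,0,0,0, 2.78,-2.42,0,0,0,0, 2.78,-2.42,0,0,0,0, 2.78,-2.42,0,0,0,0]' 0
```

```text
time: 3.15
eef_pos: [0.5493, 0.1008, 0.2313]
eef_rot: [180.0, -0.0, 14.5]
force: [0.9, -0.7, 0.2]
opening: 0.0001
```

```bash
python3 -m pendant '[0,0,0,0,0,-0.14, 0,0,0,0,0,-0.14, 0,0,0,0,0,-0.14, 0,0,0,0,0,-0.14, 0,0,0,0,0,-0.14, 0,0,0,0,0,-0.14, 0,0,0,0,0,-0.14, 0,0,0,0,0,-0.14, 0,0,0,0,0,-0.14, 0,0,0,0,0,-0.14, 0,0,0,0,0,-0.14, 0,0,0,0,0,-0.14, 0,0,0,0,0,-0.14, 0,0,0,0,0,-0.14, 0,0,0,0,0,-0.14, 0,0,0,0,0,-0.14, 0,0,0,0,0,-0.14, 0,0,0,0,0,-0.14, 0,0,0,0,0,-0.14, 0,0,0,0,0,-0.14]'; python3 -c "
from h import *
s=telemetry.state(); print(s)"
```

```text
time: 5.15
eef_pos: [0.5486, 0.0993, 0.2313]
eef_rot: [-180.0, -0.0, 175.2]
force: [0.2, -0.2, -0.4]
opening: -0.0001
{'time': 5.15, 'qpos': array([ 6.47177975e+00,  8.26882098e+00,  7.46225182e+01, -4.77663682e-03,
        9.71106916e+01, -7.87697248e+01]), 'dq': array([ 9.80226532e-02, -1.77876488e-02,  2.83333154e-02,  7.37198784e-02,
        1.12388255e-02, -7.94876093e+01]), 'effort': array([ 2.43696784e-03, -4.18946528e+01, -3.60504663e+01, -4.73127056e-04,
        5.97059279e-04,  1.85770210e+00]), 'eef_pos': array([0.54860709, 0.0993455 , 0.23125544]), 'eef_rot': array([-1.79994955e+02, -1.06874001e-03,  1.75240913e+02]), 'force': array([ 0.23405675, -0.22344258, -0.37394614]), 'ft_torque': array([ 0.05440118, -0.04226487, -0.01336743]), 'opening': -0.00012453884827328475}
```

```bash
python3 -m pendant '[0,0,0,0,0,-0.13, 0,0,0,0,0,-0.13, 0,0,0,0,0,-0.13, 0,0,0,0,0,-0.13, 0,0,0,0,0,-0.13, 0,0,0,0,0,-0.13, 0,0,0,0,0,-0.13, 0,0,0,0,0,-0.13, 0,0,0,0,0,-0.13, 0,0,0,0,0,-0.13, 0,0,2,0,0,0, 0,0,2,0,0,0, 0,0,2,0,0,0, 0,0,2,0,0,0, 0,0,2,0,0,0, 0,0,1.6,0,0,0, 0,0,0,0,0,0]'; python3 - <<'E'
from h import *
p=cams.grab_frame("top"); save(p,"top1.png",(270,130,390,250),5)
p=cams.grab_frame("side"); save(p,"side1.png",(250,140,370,260),5)
C=np.array([.558,.0345]);s=telemetry.state();d=np.array(s["eef_pos"])[:2]-C
print(s["eef_pos"],s["force"],np.hypot(*d),np.degrees(np.arctan2(d[1],d[0])))
E
```

```text
time: 6.85
eef_pos: [0.5472, 0.0992, 0.1126]
eef_rot: [179.8, -0.1, -110.6]
force: [-0.0, -0.6, 0.4]
opening: 0.0001
[0.54873343 0.09936089 0.11571631] [ 0.31966378 -0.5634777   0.72775324] 0.0655194908304475 98.13073120219283
```

View pics/top1.png

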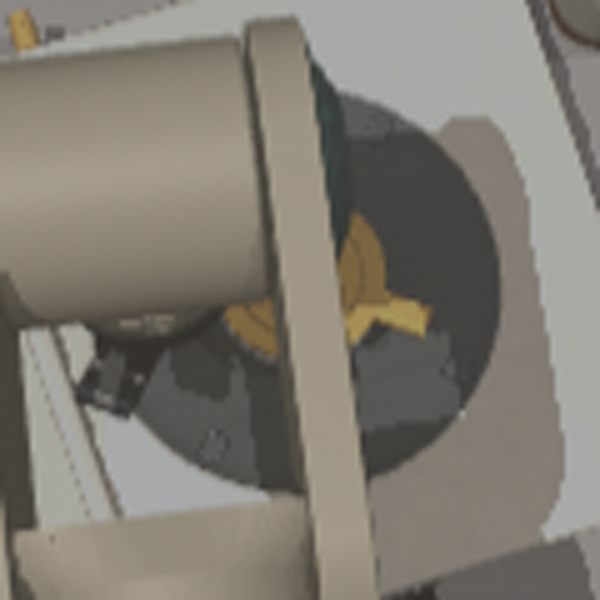

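View pics/side1.png

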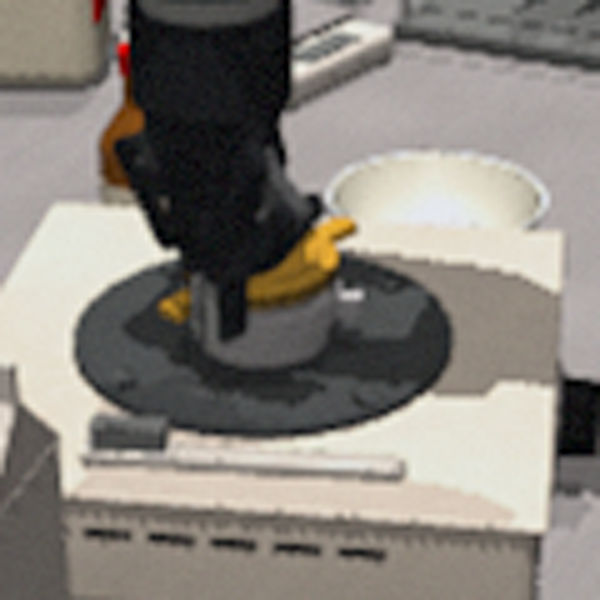

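The fingers are down just behind lug_a: in the side view the fingertip is at (230,315) and the lug at (175,305). I'll close the gap, then sweep clockwise around the burner centre.

```bash
python3 -m pendant '[0,-0.35,0,0,0,0, 0,-0.35,0,0,0,0, 0,-0.3,0,0,0,0, -0.14,-0.404,0,0,0,0.07, -0.14,-0.404,0,0,0,0.07, -0.14,-0.404,0,0,0,0.07, -0.14,-0.404,0,0,0,0.07, -0.14,-0.404,0,0,0,0.07, -0.14,-0.404,0,0,0,0.07, -0.14,-0.404,0,0,0,0.07, -0.14,-0.404,0,0,0,0.07]'; python3 - <<'E'
from h import *
p=cams.grab_frame("top"); save(p,"top2.png",(270,130,390,250),5)
p=cams.grab_frame("side"); save(p,"side2.png",(250,140,370,260),5)
C=np.array([.558,.0345]);s=telemetry.state();d=np.array(s["eef_pos"])[:2]-C
print(s["eef_pos"],s["eef_rot"],s["force"],np.hypot(*d),np.degrees(np.arctan2(d[1],d[0])))
E
```

```text
time: 8.05
eef_pos: [0.591, 0.0869, 0.1157]
eef_rot: [180.0, 0.0, -142.8]
force: [-0.5, 0.5, 0.7]
opening: 0.0001
[0.5910405  0.08661379 0.11552737] [-1.79983508e+02  2.78896527e-02 -1.42740246e+02] [-0.32569517  0.11809142 -0.0353493 ] 0.06170511949977276 57.62502248922788
```

View pics/top2.png

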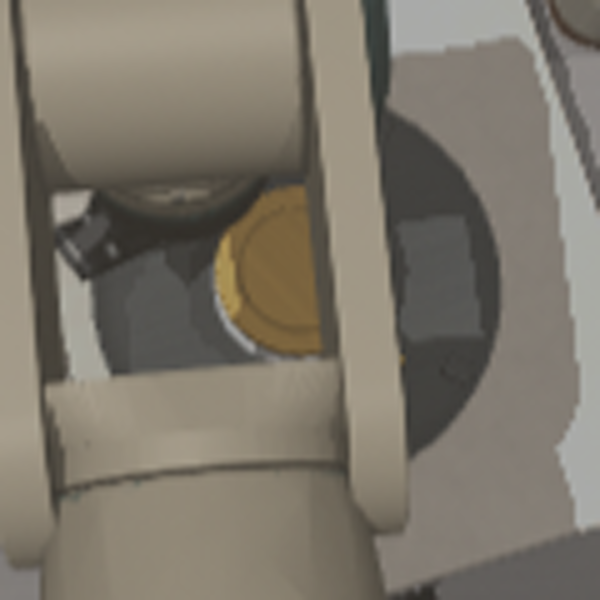

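View pics/side2.png

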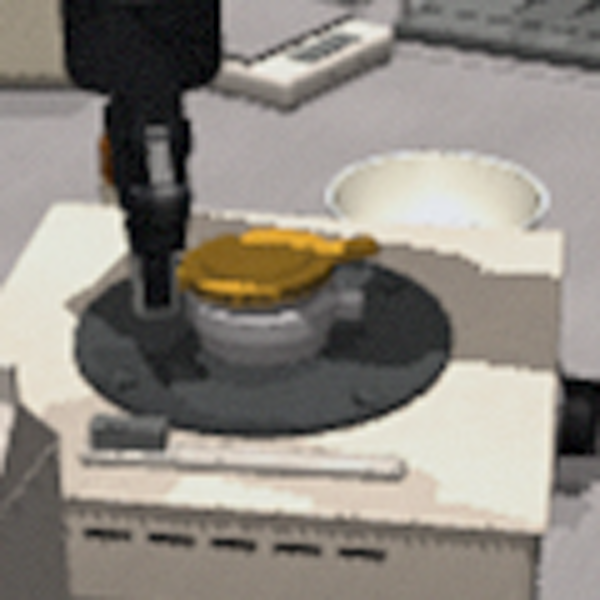

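The cap is turning: lug_b has swung to (360,245) in the side view, near the boss. I'll continue the arc.

```bash
python3 -m pendant '[-0.14,-0.404,0,0,0,0.07, -0.14,-0.404,0,0,0,0.07, -0.14,-0.404,0,0,0,0.07, -0.14,-0.404,0,0,0,0.07, -0.14,-0.404,0,0,0,0.07, -0.14,-0.404,0,0,0,0.07, -0.14,-0.404,0,0,0,0.07, -0.14,-0.404,0,0,0,0.07, -0.14,-0.404,0,0,0,0.07, -0.14,-0.404,0,0,0,0.07, -0.14,-0.404,0,0,0,0.07, -0.14,-0.404,0,0,0,0.07, -0.14,-0.404,0,0,0,0.07, -0.14,-0.404,0,0,0,0.07, -0.14,-0.404,0,0,0,0.07, -0.14,-0.404,0,0,0,0.07, -0.14,-0.404,0,0,0,0.07, -0.14,-0.404,0,0,0,0.07, -0.14,-0.404,0,0,0,0.07, -0.14,-0.404,0,0,0,0.07]'; python3 - <<'E'
from h import *
p=cams.grab_frame("top"); save(p,"top3.png",(270,130,390,250),5)
p=cams.grab_frame("side"); save(p,"side3.png",(250,140,370,260),5)
C=np.array([.558,.0345]);s=telemetry.state();d=np.array(s["eef_pos"])[:2]-C
print(s["eef_pos"],s["eef_rot"],s["qpos"],s["force"],np.hypot(*d),np.degrees(np.arctan2(d[1],d[0])))
E
```

```text
time: 10.15
eef_pos: [0.6156, 0.012, 0.1158]
eef_rot: [179.9, 0.0, 137.1]
force: [0.5, 1.0, 0.0]
opening: 0.0003
[0.61539509 0.0117155  0.11572829] [1.79976042e+02 3.89870934e-02 1.37130583e+02] [-2.34309958e+00  2.09864736e+01  7.29205292e+01 -7.13990498e-03
  8.60477948e+01 -4.94732010e+01] [0.00155464 0.70399886 1.53491298] 0.06175215981644638 -21.651912266374165
```

View pics/top3.png

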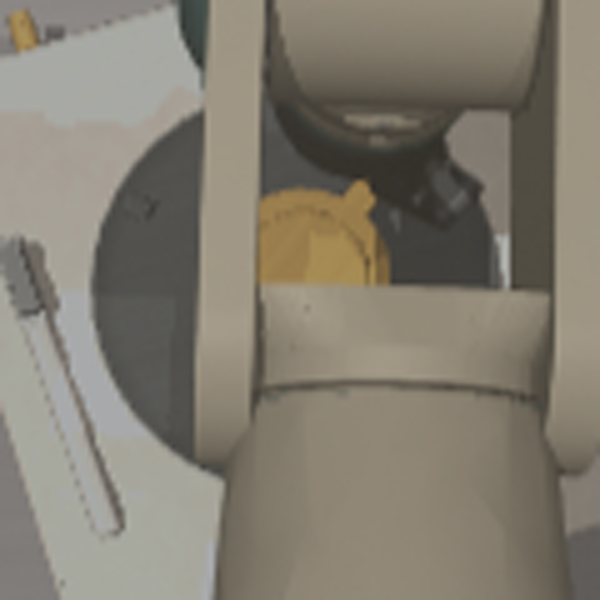

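View pics/side3.png

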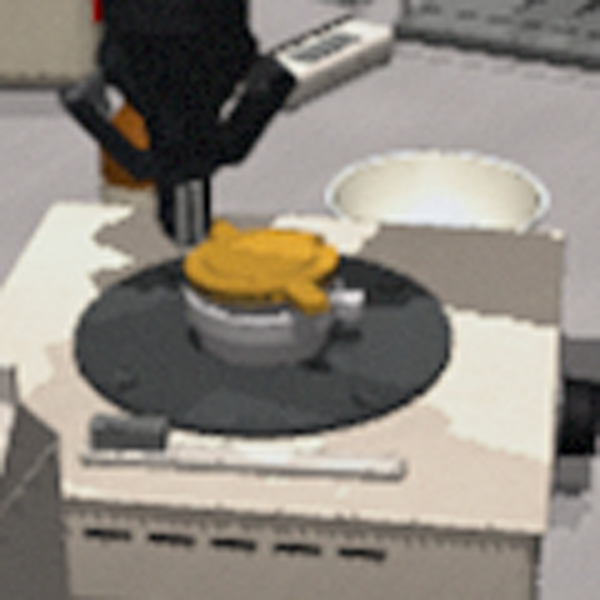

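```bash
python3 -m pendant '[-0.14,-0.404,0,0,0,0.07, -0.14,-0.404,0,0,0,0.07, -0.14,-0.404,0,0,0,0.07, -0.14,-0.404,0,0,0,0.07, -0.14,-0.404,0,0,0,0.07, -0.07,-0.202,0,0,0,0.035, -0.07,-0.202,0,0,0,0.035, 0,0,0,0,0,0]'; python3 - <<'E'
from h import *
p=cams.grab_frame("top"); save(p,"top4.png",(270,130,390,250),5)
p=cams.grab_frame("side"); save(p,"side4.png",(250,140,370,260),5)
C=np.array([.558,.0345]);s=telemetry.state();d=np.array(s["eef_pos"])[:2]-C
print(s["eef_pos"],s["eef_rot"],s["force"],np.hypot(*d),np.degrees(np.arctan2(d[1],d[0])))
E
```

```text
time: 11.05
eef_pos: [0.6012, -0.009, 0.1158]
eef_rot: [180.0, 0.0, 113.2]
force: [0.6, 1.1, 1.7]
opening: -0.0004
[ 0.60127427 -0.00893722  0.1156644 ] [1.79963395e+02 2.73231782e-02 1.13186320e+02] [0.54702353 0.34549285 1.46367588] 0.06131438764630675 -45.10767348772013
```

View pics/top4.png

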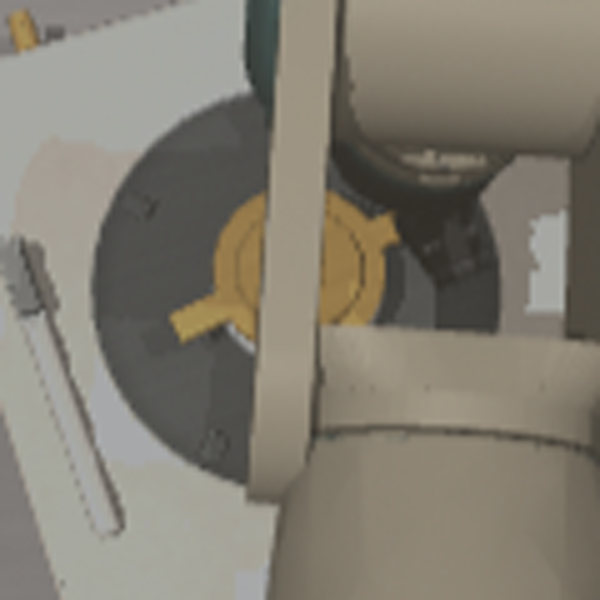

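View pics/side4.png

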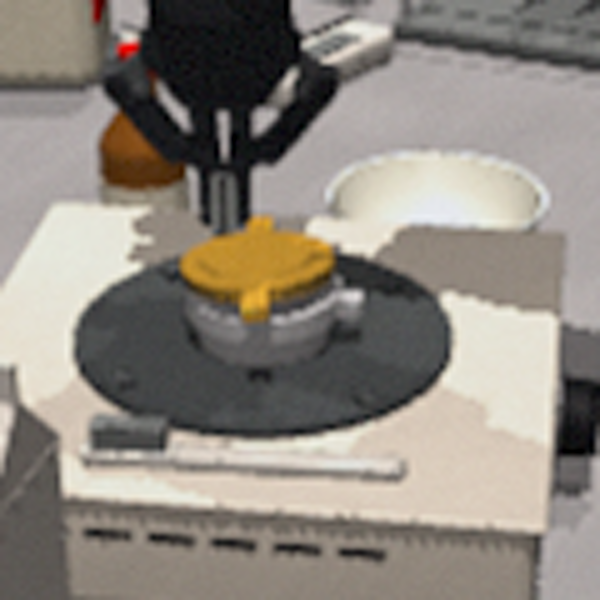

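Lug ends in the top view are at (180,328) and (393,228), which puts lug_a at about -65° against a target of about -73°. I'll go slower over the last part.

```bash
python3 -m pendant '[-0.035,-0.101,0,0,0,0.0175, -0.035,-0.101,0,0,0,0.0175, -0.035,-0.101,0,0,0,0.0175, -0.035,-0.101,0,0,0,0.0175, -0.035,-0.101,0,0,0,0.0175, -0.035,-0.101,0,0,0,0.0175, -0.035,-0.101,0,0,0,0.0175, 0,0,0,0,0,0]'; python3 - <<'E'
from h import *
p=cams.grab_frame("top"); save(p,"top5.png",(270,130,390,250),5)
p=cams.grab_frame("side"); save(p,"side5.png",(250,140,370,260),5)
s=telemetry.state()
print(s["eef_pos"],s["eef_rot"],s["force"])
E
```

```text
time: 11.95
eef_pos: [0.5952, -0.0139, 0.1154]
eef_rot: [180.0, 0.0, 106.0]
force: [1.1, 0.5, 3.1]
opening: 0.0003
[ 0.59521692 -0.01386838  0.11538428] [1.79999079e+02 1.48105864e-02 1.06016311e+02] [1.14277326 0.06148332 2.45881501]
```

View pics/top5.png

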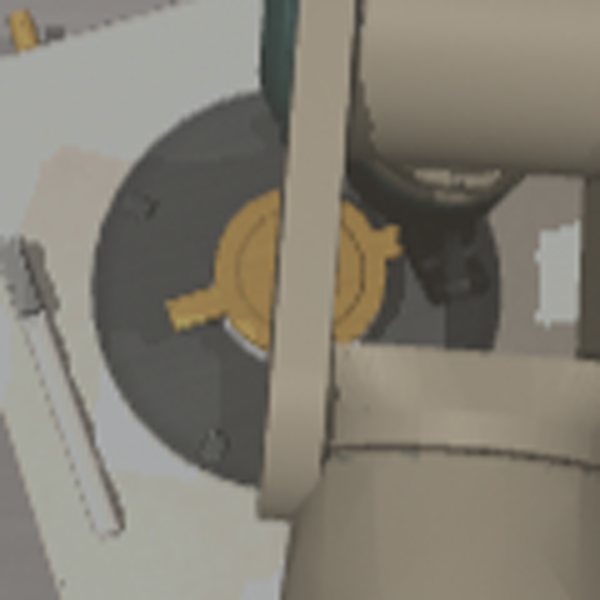

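View pics/side5.png

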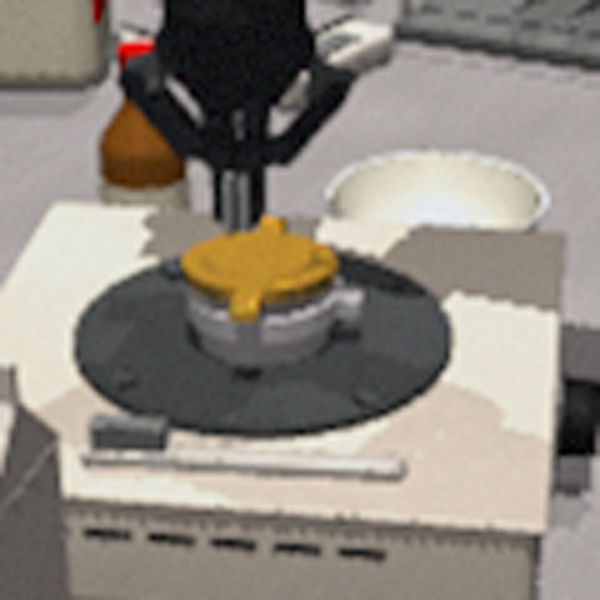

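```bash
cat >> h.py <<'E'
def capfit(p):
    hsv=cv2.cvtColor(p["img"],cv2.COLOR_RGB2HSV); C=np.array([.558,.0345])
    v,u=np.nonzero((hsv[...,1]>100)&(hsv[...,0]>10)&(hsv[...,0]<35)&(p["depth"]>0))
    X=np.array([dep(p,(a,b)) for a,b in zip(u,v)])
    r=np.hypot(*(X[:,:2]-C).T); m=(r<.027)&(abs(X[:,2]-.13)<.02); Q=X[m]
    A=np.c_[Q[:,:2]-C,np.ones(len(Q))]; w=np.ones(len(Q),bool)
    for _ in range(5):
        c,*_=np.linalg.lstsq(A[w],Q[w,2],rcond=None); e=abs(A@c-Q[:,2]); w=e<max(.002,2*np.median(e))
    l=X[(r>.046)&(r<.068)&(abs(X[:,2]-.125)<.02)]
    ang=np.degrees(np.arctan2(*(l[:,:2]-C).T[::-1]))
    print("n",w.sum(),"midtop z",c[2].round(4),"tilt",np.degrees(np.hypot(c[0],c[1])).round(2),"updir",np.degrees(np.arctan2(c[1],c[0])).round(0))
    for lo,hi in [(-180,0),(0,180)]:
        k=(ang>lo)&(ang<=hi)
        if k.sum()>5: print(" lug",k.sum(),np.median(ang[k]).round(1),"z",np.median(l[k,2]).round(4))
E
python3 - <<'E'
from h import *
for n in ["top","side"]: print(n); capfit(cams.grab_frame(n))
E
```

```text
top
n 122 midtop z 0.1293 tilt 5.32 updir 106.0
 lug 11 -65.4 z 0.1232
 lug 41 107.0 z 0.1306
side
n 129 midtop z 0.129 tilt 4.28 updir 111.0
 lug 17 -68.0 z 0.121
 lug 28 109.5 z 0.13
```

Depth shows the cap now tilted along the lug axis, with lug_a low under the finger and a slight upward force on the tool. I'll back the finger off and see whether it settles.

```bash
python3 -m pendant '[0,0.2,0,0,0,0, 0,0.3,0,0,0,0, 0,0.3,0,0,0,0, 0,0,0,0,0,0]'; python3 - <<'E'
from h import *
for n in ["top","side"]:
    p=cams.grab_frame(n); print(n); capfit(p); save(p,n+"6.png",(270,130,390,250) if n=="top" else (250,140,370,260),5)
print(telemetry.state()["force"])
E
```

```text
time: 12.55
eef_pos: [0.603, -0.0114, 0.1148]
eef_rot: [-180.0, -0.0, 106.0]
force: [-0.3, -0.1, 0.2]
opening: -0.0001
top
n 129 midtop z 0.1267 tilt 0.71 updir 9.0
 lug 12 -69.9 z 0.1231
 lug 45 107.1 z 0.1241
side
n 152 midtop z 0.1268 tilt 0.45 updir -2.0
 lug 20 -68.9 z 0.1229
 lug 33 108.7 z 0.1236
[-0.26702562  0.07879964  0.66907138]
```

View pics/side6.png

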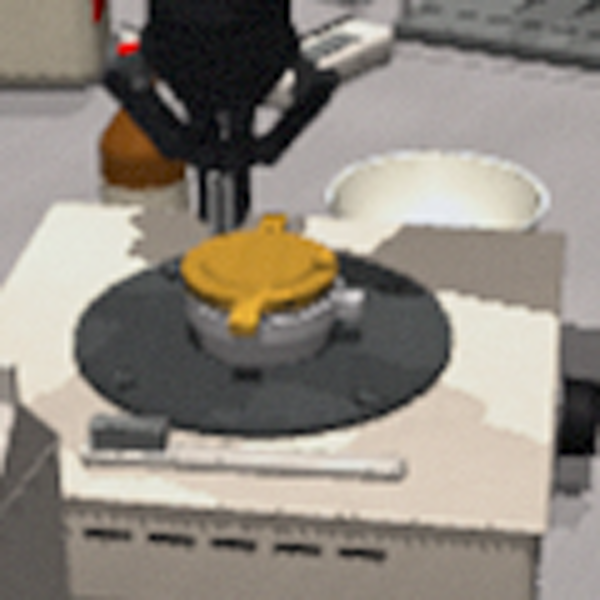

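View pics/top6.png

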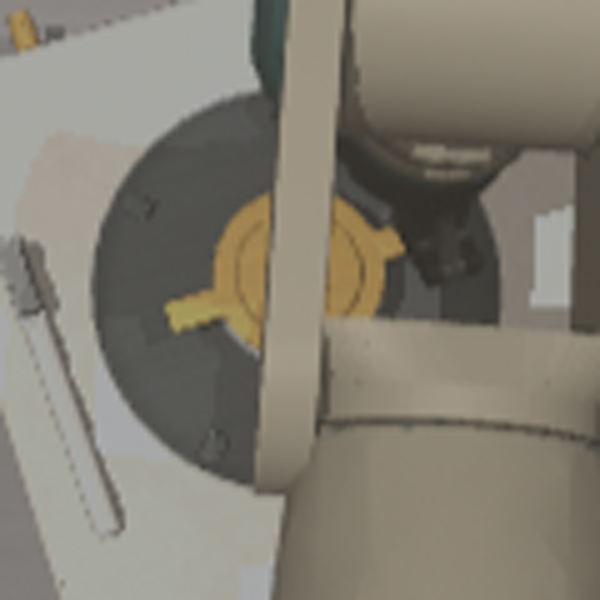

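The cap is level now (tilt about 0.5°) with its mid-top about 3 mm lower than before, so the notch is over the pin. Next I'll lift clear and move over the centre.

```bash
python3 -m pendant '[0,0,-1.5,0,0,0, 0,0,-1.5,0,0,0, 0,0,-1.5,0,0,0, 1.9,-1.0,0,0,0,0, 1.9,-1.0,0,0,0,0, 1.9,-1.0,0,0,0,0, 0,0,0.6,0,0,0, 0,0,0.6,0,0,0, 0,0,0.6,0,0,0, 0,0,0,0,0,0]'; python3 - <<'E'
from h import *
for n in ["top","side"]:
    p=cams.grab_frame(n); print(n); capfit(p); save(p,n+"7.png",(270,130,390,250) if n=="top" else (250,140,370,260),5)
s=telemetry.state();print(s["eef_pos"],s["force"])
E
```

```text
time: 13.65
eef_pos: [0.5581, 0.0344, 0.1409]
eef_rot: [-179.9, -0.0, 106.0]
force: [0.1, -0.4, 0.2]
opening: -0.0001
top
n 36 midtop z 0.1259 tilt 2.81 updir 163.0
 lug 7 109.7 z 0.1239
side
n 144 midtop z 0.1267 tilt 0.13 updir -166.0
 lug 28 109.0 z 0.1227
[0.55849884 0.03447111 0.14194368] [-0.47702205  0.33417371 -0.97900732]
```

View pics/side7.png

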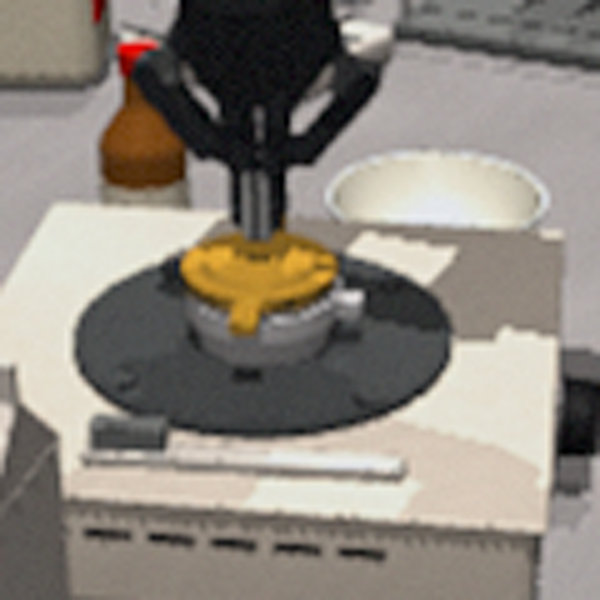

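The side view shows the fingertips over the middle of the cap at (258,240). Pressing gently.

```bash
python3 -m pendant '[0,0,0.5,0,0,0, 0,0,0.5,0,0,0, 0,0,0.2,0,0,0, 0,0,0.2,0,0,0, 0,0,0,0,0,0]';  python3 -m pendant '[0,0,0.1,0,0,0, 0,0,0.1,0,0,0, 0,0,0.1,0,0,0, 0,0,0,0,0,0]'
```

```text
time: 14.25
eef_pos: [0.5583, 0.035, 0.1282]
eef_rot: [-180.0, 0.0, 106.0]
force: [-0.4, -0.6, 0.2]
opening: 0.0001
time: 14.65
eef_pos: [0.5586, 0.035, 0.1268]
eef_rot: [179.9, 0.0, 106.0]
force: [-3.6, 0.1, 7.3]
opening: 0.0001
```

```bash
python3 -m pendant '[0,0,0.1,0,0,0, 0,0,0.1,0,0,0, 0,0,0,0,0,0]';  python3 -m pendant '[0,0,0.1,0,0,0, 0,0,0.1,0,0,0, 0,0,0,0,0,0]'
```

```text
time: 14.95
eef_pos: [0.5586, 0.035, 0.1249]
eef_rot: [179.9, 0.0, 106.0]
force: [-4.0, -0.9, 6.8]
opening: -0.0001
time: 15.25
eef_pos: [0.5586, 0.035, 0.1231]
eef_rot: [179.9, 0.0, 106.0]
force: [-3.7, -0.1, 7.6]
opening: 0.0001
```

```bash
python3 -m pendant '[0,0,0.1,0,0,0, 0,0,0.1,0,0,0, 0,0,0,0,0,0]';  python3 - <<'E'
from h import *
for n in ["top","side"]:
    p=cams.grab_frame(n); print(n); capfit(p); save(p,n+"8.png",(270,130,390,250) if n=="top" else (250,140,370,260),5)
s=telemetry.state();print(s["eef_pos"],s["force"])
E
```

```text
time: 15.55
eef_pos: [0.5587, 0.0349, 0.123]
eef_rot: [179.9, 0.1, 106.0]
force: [-11.0, 0.2, 17.5]
opening: -0.0002
top
n 24 midtop z 0.1272 tilt 12.1 updir -49.0
 lug 13 107.9 z 0.1189
side
n 105 midtop z 0.1219 tilt 1.0 updir -67.0
 lug 34 108.7 z 0.1183
[0.55867015 0.03498619 0.12299839] [-11.04092796  -0.35584164  18.95941764]
```

View pics/side8.png

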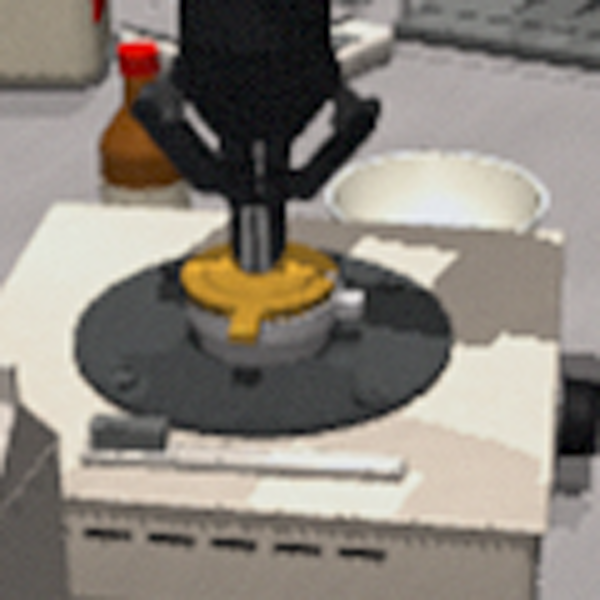

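Force climbs at z = 0.123, the expected home height, so it has bottomed. I'll lift off and move clear for a look.

```bash
python3 -m pendant '[0,0,-0.1,0,0,0, 0,0,-0.2,0,0,0, 0,0,-0.5,0,0,0, 0,0,-2,0,0,0, 0,0,-3,0,0,0, 0,0,-3,0,0,0, 0,0,-3,0,0,0, -4,0,0,0,0,0, -4,0,0,0,0,0, -4,0,0,0,0,0, -4,0,0,0,0,0, -4,0,0,0,0,0, 0,0,0,0,0,0]';  python3 - <<'E'
from h import *
for n in ["top","side"]:
    p=cams.grab_frame(n); print(n); capfit(p); save(p,n+"9.png",(240,110,400,270) if n=="top" else (250,140,370,260),5 if n=="side" else 3.7)
s=telemetry.state();print(s["eef_pos"],s["force"])
E
```

```text
time: 16.95
eef_pos: [0.6136, -0.1618, 0.2359]
eef_rot: [-179.9, 0.0, 105.7]
force: [-0.4, 0.7, 0.2]
opening: 0.0001
top
n 354 midtop z 0.1222 tilt 0.46 updir 111.0
 lug 44 -69.4 z 0.1191
 lug 42 107.3 z 0.1189
side
n 145 midtop z 0.122 tilt 0.42 updir 146.0
 lug 14 -71.9 z 0.1188
 lug 32 108.7 z 0.1187
[ 0.61345378 -0.15797781  0.23663305] [-0.24667871  0.40930299 -0.80270223]
```

View pics/side9.png

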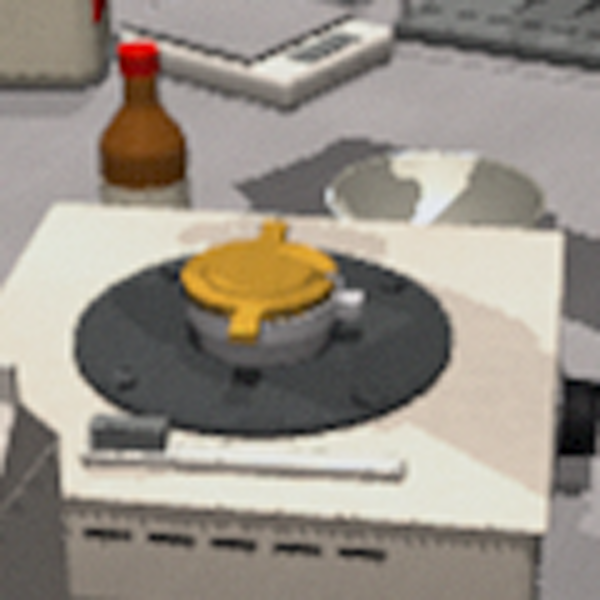

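View pics/top9.png

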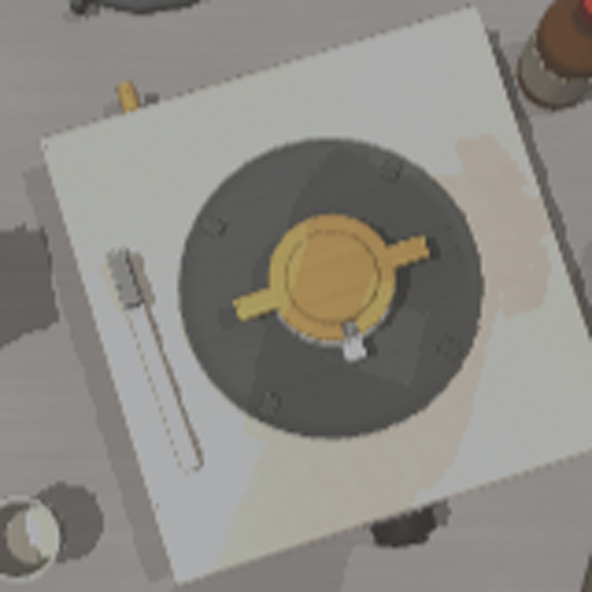

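The cap is level and 4.7 mm lower than before the press. In the top view the pin sits in the notch at (350,330), the lugs are at about -72° and 108°, and nothing else has moved. Handing in.

```bash
python3 -c "
from station import arm
print(arm.finish_job())"
```

```text
the job is handed in; nothing more can be done
None
```

The burner cap is home and level on the burner, and the job is handed in at about 17 s on the robot's clock.

- **Turning:** I pushed lug_a about 142° clockwise with the shut fingers. The notch then reached the pin, but the cap tilted 4–5° along the lug axis while the finger still pressed on the lug. Backing the finger off 8 mm let it drop level, with the notch over the pin.
- **Pressing:** I pressed on the middle until the top bottomed at z = 0.123 m, the expected home height. The cap slid down at a measured 7–8 N, a little under the stated 8–11 N, and the force rose to about 19 N once it bottomed. There was also a sideways force of up to 11 N during the press, which was gone after lifting off.
- **Last checks:** Both cameras put the top of the cap at z = 0.122 m, 4.7 mm lower than before the press and about 1 mm under nominal, within calibration. Tilt read about 0.45°, and both lugs were at equal height. The pictures show the pin in the notch. The brush, cup, bowl and sauce bottle showed no movement in the final views. The milk carton was mostly outside those close-ups, but the arm never came near it. The arm was clear of everything.

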